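Reset the ratchet guide of a sample-box bay

TASK

The ratchet knob of the box bay is wound too far. Push the sprung lever aside so the knob's wheel runs all the way back to its stop and let the lever go, then wind the knob clockwise, click by click, until the pointer stands at the tall pin with the pawl caught there, and let go. Leave the petri dish beside the bay where it is.

Things in the scene. Friction and masses are not known exactly. Their poses are not given: they have to be found in the camera images.
- bay_base: Aluminium base plate of the box bay, fixed, 196 x 258 mm and 10 mm thick. Origin on the table under the axis of the ratchet wheel. Its y axis points from the wheel to the bay (side guide and fence up to 70 mm high, y = 72 to 171 mm), roughly to the robot's right; its x axis roughly toward the robot. The plate covers x -118 to 78 mm, y -85 to 173 mm.
- knob_grip (a point): Middle of the black bar knob, on the wheel's vertical axis, 68 mm above the table. The bar is 52 mm long, 14 mm thick, from 46 to 86 mm high, over a round skirt of radius 24 mm at 43 to 48 mm; its length lies along the pointer. Grip it across the 14 mm.
- winder: The knob with its steel 12-tooth ratchet wheel (tip radius 40 mm); origin on its axis at the table. Winds clockwise seen from above, a click each 30 degrees, about 9 in all; a return spring (0.06 N m at the stop, 0.15 N m 8 clicks on) turns it back onto the tooth the pawl has caught. Turn some 6 degrees past a click for the pawl to drop, then let go. Turns back freely only with the pawl lifted.
- pointer_aim (a point): Point that turns with the knob, 64 mm from its axis and 8 mm beyond the tip of the black pointer (31 mm high), over the circle of pins. Its direction from knob_grip is the pointer's direction.
- tall_pin: Fixed steel pin, 8 mm thick, standing 30 mm out of the plate (top 40 mm above the table) on the circle of radius 64 mm round the knob; origin at its foot, on the plate. Three like plugs, only 5 mm high, stand in the other places of the circle. It is 3 to 6 clicks clockwise from the stop; the pointer aims at it within 3 degrees when the pawl rests in that tooth.
- stop_mark (a point): Point 12 mm above the table on the circle of radius 64 mm where the pointer aims when the wheel has run fully back to its stop; from the axis it lies 60 degrees from the base's x axis toward its y axis (a steel stop post, 12 mm thick and 22 mm tall, stands 9 degrees further on).
- lever_post (a point): Upright black finger post, 14 mm thick, from 14 to 58 mm above the table, on the tail of the pawl lever; the point lies on its axis 40 mm high. Its rest place is x = -103 mm, y = 43 mm in the base frame. Pushing it about 15 to 20 mm toward the base's -y lifts the pawl clear of the teeth (2 to 5 N, sprung back when let go); the wheel then runs back in about 3 s if the post is held there.
- release_lever (a joint): Angle of the sprung pawl lever about its vertical pivot, 58 mm from the post and 45 mm from the pawl's nose: about 0 (within 0.05) with the pawl seated in a tooth, over 0.2 clear of all teeth, 0.42 at its end.
- dish: Closed petri dish, 90 mm wide, 15 mm high, loose on the table close to the end of the base plate, to its right as the robot sees it. Leave it alone.

How it is judged:
By the outcome, as a careful person would: the job done as asked, in the order asked, and still so for the second after the job is handed in, with the robot touching nothing.
It also fails if it takes over 72 s, if anything falls off the work surface, if the arm or the gripper's body presses on something with over 40 N, if the wrist force passes 120 N, or if a joint passes its speed limit or range.

ROBOT

A 6-joint arm with a two-finger parallel gripper is mounted at the origin on a cart in front of the work surface, level with it; the furniture and walls round the work are solid. World frame = base frame: x ahead of the robot, y to its left, z up, the work surface at z = 0. Lengths are in m, angles in rad, forces in N, time in s.
With the tool pointing down it reaches from about 0.375 to 0.9 m from the base axis. Payload 3.1 kg.
Tool frame: the origin (TCP) lies at the very end of the fingers, on their centre line; the grasp point (between the pads) lies 19 mm behind it; z points along the fingers, y is the line along which they close (so a half turn about z gives the same grasp; the last joint's range is limited). The gripper opens to 87 mm and grips with 3 to 60 N. Pads are 19 mm wide; open, the fingers measure 117 mm over their backs; the gripper's body (75 mm by 190 mm) begins 51 mm behind the grasp point.
Start: joints at [-1.387, 0.527, 1.433, -0, 1.181, -0.178], TCP at [0.222, -0.584, 0.223] pointing down, gripper open.
Joint ranges: [-3.08, 3.08], [-0.75, 2.2], [0.22, 2.44], [-1.43, 4.57], [0, 2.65], [-2.85, 2.85]. Speed limits (rad/s): [2.79, 2.79, 3.14, 3.14, 3.14, 3.14].

INTERFACE

Orientations are given as a unit quaternion [x, y, z, w].
In Python, from rig import status, viewer, robot gives the robot as it stands.
- The arm moves only by the tool arm_command, never from a script. Its arguments are lists of equal length, an entry for each row: "delta_rot": the turn, a rotation vector about the tool's x, y, z in degrees, a list of three; "delta_pos": the shift along the tool's x, y, z in m, a list of three; "gripper": the closure, from -1 (fully open) to 1 (shut). In form: {"delta_rot": [[rx, ry, rz], ...], "delta_pos": [[dx, dy, dz], ...], "gripper": [gripper, ...]}. A call has 1 to 12 rows; each row is the pose to reach, as a shift and turn from the pose commanded when the call began, along the tool's axes at that moment; what a row does not reach only later rows make up. A row lasts 1/12 s, in which the tool goes at most 41.7 mm and 7.16 degrees, less where a joint would pass 70% of its speed; a pose out of reach is approached as far as the arm can. A call with a gripper value outside its range is refused whole. The fingers move at their own pace and stop on an object; "grip_force" is the grip in N (left out, the last holds). Time passes only in rows, so rows that repeat a pose let the fingers close. It gives the time, the measured TCP pose, the force, the opening and the grip force at its end, in the units of the state.
- status.get_obs(): the state, without advancing time (a new reading comes with each control period).
- viewer.camera(name): name is "side" or "top" or "wrist"; returns a dict with "pixels" (480x640x3 uint8, blue, green, red), "fx", "fy", "cx", "cy" (pixels), "k1" (the pictures are not rectified: a ray, as slopes to the right and down, at radius r is drawn at 1 + k1 r^2 times it, then the intrinsics apply), "pose" (4x4, takes a point from camera to world coordinates); the wrist camera has in their place "mount" (4x4, takes a point from camera to tool coordinates, whose origin is the TCP and whose axes are the flange's). Camera axes: x right, y down, z forward; pixel columns grow to the right and rows downward; lengths in m; the calibration is good to about 2 mm. A picture is of the moment at which its call begins: read the wrist's pose just before it. There is no depth.
- robot.hand_in(): hands the job in; it is judged then, once.
The state is a dict: "time": time; "q": joint angles; "joint_velocities": joint speeds; "joint_torque": joint torques, N m; "position": TCP position; "tool_rot": TCP orientation; "ft_force": force on the tool from outside, world axes, zero at the start; "moment": the same for the moment, N m; "grip_width": finger opening in m; "grip_force": force on a finger pad.
Only numpy, scipy, OpenCV 4.12 (cv2) and the standard library are available. Lean on these libraries where they do the work, as an engineer would, in place of code of your own. Each camera call takes 0.05 s, during which the arm holds its last target. There are 200 camera calls.

## Working session

There is one attempt and no reset: what is moved stays moved. The work goes in short steps, Python scripts to look and compute and a tool call to move; the robot and the scene stay as the last step left them, time stands still between calls to the robot, and variables do not carry over. Pictures are saved under pics/ and viewed, at most 10 in all, crops included, and the job is handed in when it is done.

Besides the shell and the picture viewer there is one more tool, called after "Request:" by a JSON object that holds its "method" and its "body", one argument or row to a line. arm_command: Moves the arm, as the interface text tells. Its arguments: {"type":"object","properties":{"delta_rot":{"type":"array","items":{"type":"array","items":{"type":"number"}}},"delta_pos":{"type":"array","items":{"type":"array","items":{"type":"number"}}},"gripper":{"type":"array","items":{"type":"number"}},"grip_force":{"type":"number"}},"required":["delta_rot","delta_pos","gripper"]}

```bash
mkdir -p pics; ls; python3 - <<'E'
from rig import status, viewer, robot
import cv2,numpy as np
o=status.get_obs(); print(o)
for n in ("top","side"):
    c=viewer.camera(n); cv2.imwrite(f"pics/{n}0.png",c["pixels"]); print(n,c["fx"],c["fy"],c["cx"],c["cy"],c["k1"],np.round(c["pose"],4).tolist())
c=viewer.camera("wrist"); print(c["fx"],c["fy"],c["cx"],c["cy"],c["k1"],np.round(c["mount"],4).tolist())
E
```

```text
pics
{'time': 0.0, 'q': array([-1.38651482e+00,  5.28481873e-01,  1.43390695e+00, -4.79085843e-05,
        1.18137403e+00, -1.78528961e-01]), 'joint_velocities': array([-0.00091921,  0.00091524,  0.00150633, -0.00118703, -0.00017041,
       -0.00166094]), 'joint_torque': array([ 5.46308329e-04, -4.40044570e+01, -1.76594371e+01,  6.32212101e-02,
        5.82743017e-02, -1.79556300e-04]), 'position': array([ 0.22167576, -0.58358313,  0.2215605 ]), 'tool_rot': array([ 9.83588919e-01,  1.80420790e-01, -2.52718611e-05, -1.08502970e-03]), 'ft_force': array([ 0.26250945,  1.7362219 , -0.40501246]), 'moment': array([-0.0021481 ,  0.02329175,  0.00626823]), 'grip_force': 0.0, 'grip_width': 0.08685310458327479}
top 620.9063815872273 620.9063815872273 321.33970386447487 236.09551352359378 -0.06065777421662386 [[-0.0239, -0.9897, 0.1411, 0.3581], [-0.9995, 0.0208, -0.0239, 0.1613], [0.0207, -0.1416, -0.9897, 1.0708], [0.0, 0.0, 0.0, 1.0]]
side 604.5467178454304 604.5467178454304 319.32734492775427 238.51457286412233 -0.20314931350674828 [[0.991, -0.0724, 0.1127, 0.3799], [-0.1333, -0.6186, 0.7743, -0.6281], [0.0137, -0.7823, -0.6227, 0.6765], [0.0, 0.0, 0.0, 1.0]]
346.51804310039523 346.51804310039523 321.05750646206906 239.4202504377977 -0.052760765470146416 [[-0.001, -0.9584, -0.2854, 0.079], [1.0, -0.0014, 0.0011, -0.0014], [-0.0015, -0.2854, 0.9584, -0.1622], [0.0, 0.0, 0.0, 1.0]]
```

View pics/top0.png

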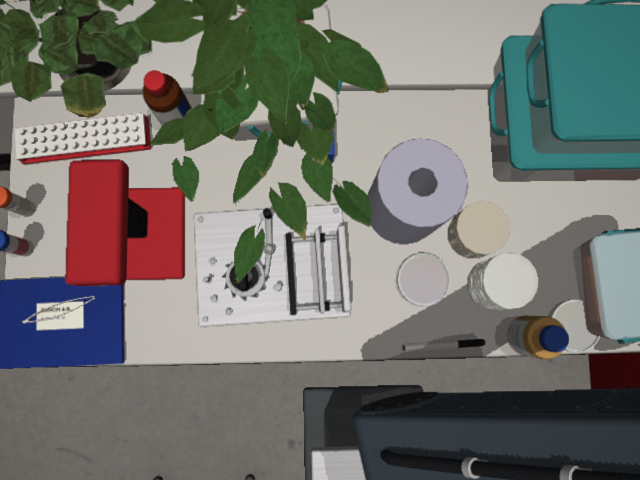

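View pics/side0.png

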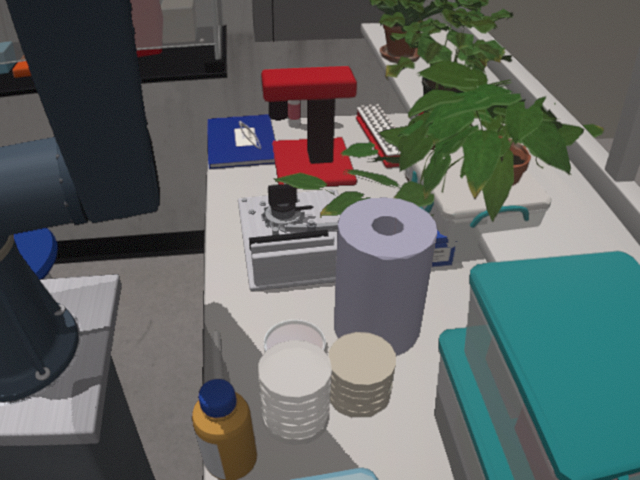

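The top view shows the plate with corners near (195,212), (343,204), (351,318), (199,326), the knob near (243,278) and the lever post near (267,213). The side view shows the bay behind the paper roll, and leaves hang over it. I'll zoom in on the top view.

```bash
cat > h.py <<'E'
import cv2,numpy as np
from scipy.spatial.transform import Rotation as R
from rig import status, viewer
def cam(n):
    o=status.get_obs(); c=viewer.camera(n)
    if n=="wrist":
        T=np.eye(4);T[:3,:3]=R.from_quat(o["tool_rot"]).as_matrix();T[:3,3]=o["position"];c["pose"]=T@c["mount"]
    c["K"]=np.array([[c["fx"],0,c["cx"]],[0,c["fy"],c["cy"]],[0,0,1.]]);c["D"]=np.array([c["k1"],0,0,0.])
    return c
def px2z(c,uv,z):
    p=cv2.undistortPoints(np.array(uv,float).reshape(-1,1,2),c["K"],c["D"],criteria=(3,50,1e-10)).reshape(-1,2)
    P=np.asarray(c["pose"]);d=np.c_[p,np.ones(len(p))]@P[:3,:3].T
    return P[:3,3]+d*((z-P[2,3])/d[:,2])[:,None]
def proj(c,X):
    P=np.linalg.inv(c["pose"]);r,_=cv2.Rodrigues(P[:3,:3])
    return cv2.projectPoints(np.array(X,float).reshape(-1,1,3),r,P[:3,3],c["K"],c["D"])[0].reshape(-1,2)
def b2w(B,x,y,z=0): # B=(X,Y,th)
    c,s=np.cos(B[2]),np.sin(B[2]); return np.array([B[0]+c*x-s*y,B[1]+s*x+c*y,z])
E
python3 - <<'E'
from h import *
c=cam("top")
uv=[(195,212),(343,204),(351,318),(199,326)]
W=px2z(c,uv,.01);print(W.round(3))
# plate corners in base frame: image left=world+y ; base y->right(-world y), base x toward robot
b=np.array([(-118,-85),(-118,173),(78,173),(78,-85)])/1000
from scipy.optimize import least_squares
f=lambda B:(np.array([b2w(B,*p)[:2] for p in b])-W[:,:2]).ravel()
s=least_squares(f,[.6,.2,np.pi]);print(s.x,f(s.x).round(4))
I=cv2.resize(c["pixels"][185:345,175:375],None,fx=4,fy=3.75*4/3.75,interpolation=cv2.INTER_CUBIC)
cv2.imwrite("pics/topz.png",cv2.resize(c["pixels"][190:340,175:375],None,fx=4,fy=4,interpolation=cv2.INTER_CUBIC))
E
```

```text
Traceback (most recent call last):
  File "h.py", line 11, in px2z
    p=cv2.undistortPoints(np.array(uv,float).reshape(-1,1,2),c["K"],c["D"],criteria=(3,50,1e-10)).reshape(-1,2)
      ~~~~~~~~~~~~~~~~~~~^^^^^^^^^^^^^^^^^^^^^^^^^^^^^^^^^^^^^^^^^^^^^^^^^^^^^^^^^^^^^^^^^^^^^^^^
cv2.error: OpenCV(4.12.0) :-1: error: (-5:Bad argument) in function 'undistortPoints'
> Overload resolution failed:
>  - undistortPoints() got an unexpected keyword argument 'criteria'
>  - undistortPoints() got an unexpected keyword argument 'criteria'
```

```bash
sed -i 's/,criteria=(3,50,1e-10)//' h.py
python3 - <<'E'
from h import *
c=cam("top")
uv=[(195,212),(343,204),(351,318),(199,326)]
W=px2z(c,uv,.01);print(W.round(3))
b=np.array([(-118,-85),(-118,173),(78,173),(78,-85)])/1000
from scipy.optimize import least_squares
f=lambda B:(np.array([b2w(B,*p)[:2] for p in b])-W[:,:2]).ravel()
s=least_squares(f,[.6,.2,np.pi]);print(s.x,f(s.x).round(4))
cv2.imwrite("pics/topz.png",cv2.resize(c["pixels"][190:340,175:375],None,fx=4,fy=4,interpolation=cv2.INTER_CUBIC))
E
```

```text
[[0.556 0.354 0.01 ]
 [0.565 0.097 0.01 ]
 [0.368 0.089 0.01 ]
 [0.36  0.346 0.01 ]]
[0.44074846 0.26457873 3.17627762] [-0.0004 -0.     -0.0003 -0.0009  0.001   0.0003 -0.0003  0.0006]
```

View pics/topz.png

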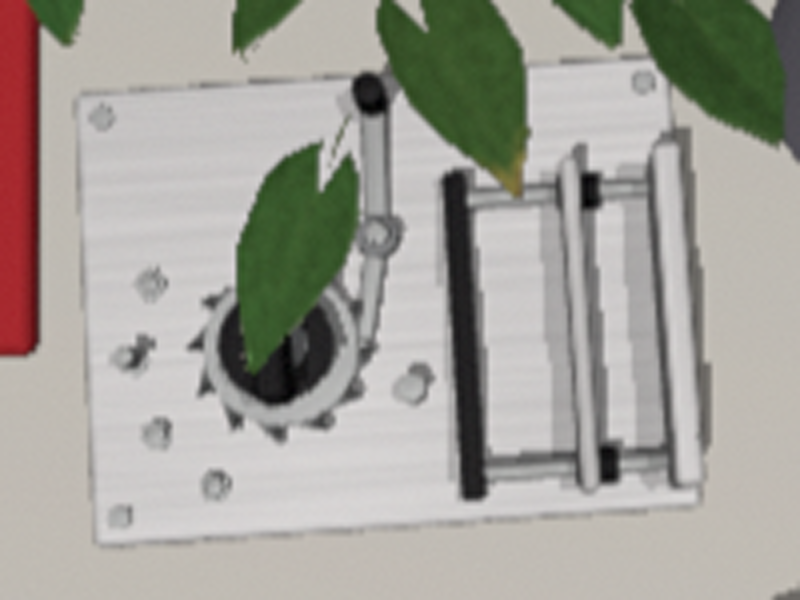

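The top crop shows stop post at crop (413,383), pins at (150,283), (130,355), (157,432) and (216,484), with (130,355) looking tall. The lever post is at (370,92), and leaves overhang the knob. Next I'll triangulate leaf height and work out the pin angles.

```bash
python3 - <<'E'
from h import *
B=(.4407,.2646,3.1763)
t=cam("top");s=cam("side")
for n,p in dict(stop=(413,383),a=(150,283),b=(130,355),c=(157,432),d=(216,484)).items():
    w=px2z(t,[(175+p[0]/4,190+p[1]/4)],.02 if n=="stop" else .015)[0][:2]-np.array(B[:2])
    print(n,np.hypot(*w).round(4),((np.degrees(np.arctan2(w[1],w[0])-B[2])+180)%360-180).round(1))
print("post",px2z(t,[(175+370/4,190+92/4)],.058),b2w(B,-.103,.043))
def tri(a,b):
    u=[cv2.undistortPoints(np.array([[p]],float),c["K"],c["D"]).reshape(2,1) for p,c in((a,t),(b,s))]
    X=cv2.triangulatePoints(np.linalg.inv(t["pose"])[:3],np.linalg.inv(s["pose"])[:3],*u);return (X[:3]/X[3]).ravel().round(3)
print(tri((238,281),(275,181)),tri((305,237),(372,205)),tri((305,237),(342,150)),tri((267,213),(270,180)))
cv2.imwrite("pics/sidez.png",cv2.resize(s["pixels"][120:300,220:460],None,fx=3.3,fy=3.3,interpolation=cv2.INTER_CUBIC))
for h in (.1,.15,.2,.25,.3,.35): print(h,proj(s,px2z(t,[(238,281),(305,237),(261,226)],h)).round().tolist())
E
```

```text
stop 0.0562 71.5
a 0.0649 -118.9
b 0.0664 -90.9
c 0.0646 -60.2
d 0.064 -30.1
post [[0.54294367 0.22503589 0.058     ]] [0.54513009 0.22520004 0.        ]
[0.429 0.271 0.091] [0.538 0.158 0.106] [0.504 0.161 0.21 ] [0.473 0.217 0.143]
0.1 [[274.0, 177.0], [320.0, 210.0], [326.0, 186.0]]
0.15 [[271.0, 154.0], [316.0, 184.0], [322.0, 162.0]]
0.2 [[268.0, 130.0], [312.0, 157.0], [318.0, 137.0]]
0.25 [[265.0, 104.0], [307.0, 129.0], [313.0, 110.0]]
0.3 [[262.0, 77.0], [303.0, 98.0], [309.0, 82.0]]
0.35 [[259.0, 47.0], [297.0, 66.0], [303.0, 52.0]]
```

View pics/sidez.png

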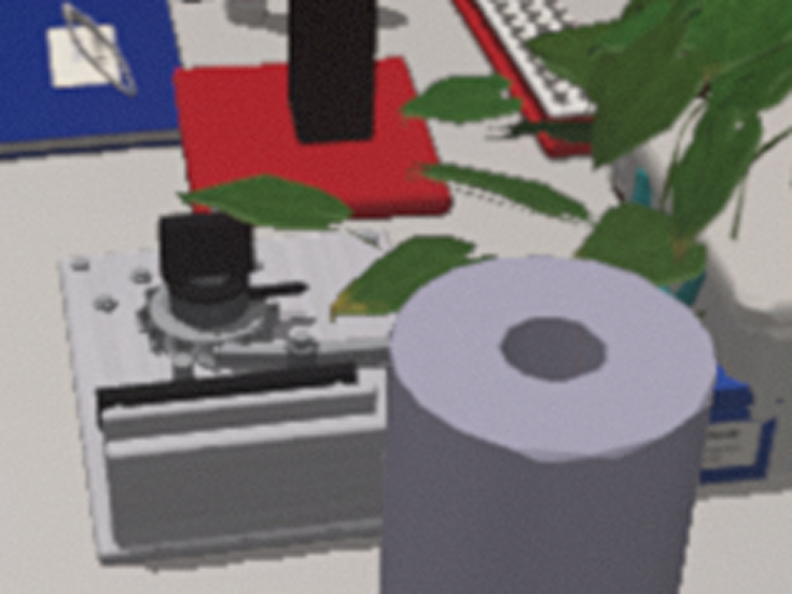

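```bash
cat >> h.py <<'E'
def plan(x,y,z,yaw):
    o=status.get_obs();r=R.from_quat(o["tool_rot"]);p=np.array([x,y,z])
    tgt=R.from_euler("z",yaw,degrees=True)*R.from_rotvec([np.pi,0,0])
    print("dpos",r.inv().apply(p-o["position"]).round(4).tolist(),"drot",np.degrees((r.inv()*tgt).as_rotvec()).round(2).tolist(),
      "| t",round(o["time"],2),"pos",o["position"].round(4),"yaw",np.degrees(np.arctan2(*r.as_matrix()[[1,0],0])).round(1),"F",o["ft_force"].round(1),"w",round(o["grip_width"],4),"q6",np.degrees(o["q"][5]).round(1))
E
python3 - <<'E'
from h import *
t=cam("top");s=cam("side");B=(.4407,.2646,3.1763)
w=px2z(s,[(220+305/3.3,120+288/3.3)],.031)[0][:2]-B[:2];print("ptr",np.hypot(*w),np.degrees(np.arctan2(w[1],w[0])-B[2]))
print(b2w(B,-.108,.078),b2w(B,-.108,.043+.0165-.018))
print(px2z(t,[(423,182)],.2))
plan(.222,-.584,.35,20.8);plan(.40,-.25,.35,60);plan(.549,.187,.30,92)
E
```

```text
ptr 0.055767298747599656 -179.3254036479568
[0.55134159 0.19039462 0.        ] [0.55007502 0.22687263 0.        ]
[[ 0.55798897 -0.00828224  0.2       ]]
dpos [0.0003, -0.0002, -0.1275] drot [-0.01, -0.0, -0.01] | t 0.45 pos [ 0.2218 -0.5842  0.2225] yaw 20.8 F [ 0.5  0.9 -0.1] w 0.0869 q6 -10.2
dpos [0.2852, -0.2493, -0.1275] drot [-0.01, -0.01, -39.21] | t 0.45 pos [ 0.2218 -0.5842  0.2225] yaw 20.8 F [ 0.5  0.9 -0.1] w 0.0869 q6 -10.2
dpos [0.5796, -0.6049, -0.0774] drot [-0.01, -0.01, -71.21] | t 0.45 pos [ 0.2218 -0.5842  0.2225] yaw 20.8 F [ 0.5  0.9 -0.1] w 0.0869 q6 -10.2
```

Request:
{"method": "arm_command", "body": {
  "delta_rot": [
    [0, 0, 0],
    [0, 0, 0],
    [0, 0, 0],
    [0, 0, -7],
    [0, 0, -14],
    [0, 0, -21],
    [0, 0, -28],
    [0, 0, -35],
    [0, 0, -42],
    [0, 0, -48],
    [0, 0, -54],
    [0, 0, -60]
  ],
  "delta_pos": [
    [0, 0, -0.04],
    [0, 0, -0.08],
    [0, 0, -0.12],
    [0.03, -0.027, -0.127],
    [0.06, -0.053, -0.127],
    [0.09, -0.08, -0.127],
    [0.12, -0.107, -0.127],
    [0.15, -0.135, -0.127],
    [0.18, -0.162, -0.127],
    [0.21, -0.19, -0.127],
    [0.24, -0.218, -0.127],
    [0.27, -0.245, -0.127]
  ],
  "gripper": [1, 1, 1, 1, 1, 1, 1, 1, 1, 1, 1, 1],
  "grip_force": 15
}}

```text
time: 1.45
position: [0.3876, -0.2574, 0.3499]
tool_rot: [0.76, 0.65, 0.0, 0.0]
ft_force: [0.9, -0.1, -0.9]
grip_width: 0.015
grip_force: 0.0
```

```bash
python3 -c "
from h import *
plan(.549,.187,.28,92)"
```

```text
dpos [0.4641, 0.0903, 0.0698] drot [0.03, 0.02, -10.94] | t 1.45 pos [ 0.3876 -0.2574  0.3499] yaw 81.1 F [ 0.9 -0.1 -0.9] w 0.015 q6 -38.4
```

Request:
{"method": "arm_command", "body": {
  "delta_rot": [
    [0, 0, -1],
    [0, 0, -2],
    [0, 0, -3],
    [0, 0, -4],
    [0, 0, -5],
    [0, 0, -6],
    [0, 0, -7],
    [0, 0, -8],
    [0, 0, -9],
    [0, 0, -10],
    [0, 0, -11],
    [0, 0, -11]
  ],
  "delta_pos": [
    [0.03, 0.006, 0],
    [0.07, 0.014, 0],
    [0.11, 0.021, 0],
    [0.15, 0.029, 0],
    [0.19, 0.037, 0],
    [0.23, 0.045, 0],
    [0.27, 0.053, 0],
    [0.31, 0.06, 0.01],
    [0.35, 0.068, 0.025],
    [0.39, 0.076, 0.04],
    [0.43, 0.084, 0.055],
    [0.464, 0.09, 0.07]
  ],
  "gripper": [1, 1, 1, 1, 1, 1, 1, 1, 1, 1, 1, 1]
}}

```text
time: 2.45
position: [0.5507, 0.1851, 0.28]
tool_rot: [0.696, 0.718, 0.001, 0.001]
ft_force: [1.0, -1.3, -0.4]
grip_width: 0.0004
grip_force: 0.0
```

```bash
python3 -c "
from h import *
c=cam('wrist');cv2.imwrite('pics/w1.png',c['pixels'])
B=(.4407,.2646,3.1763)
X=[b2w(B,0,0,.086),b2w(B,-.103,.043,.058)]+[b2w(B,.064*np.cos(np.radians(a)),.064*np.sin(np.radians(a)),.01) for a in(60,-30,-60,-90,-120)]+[b2w(B,x,y,.01) for x in(-.118,.078) for y in (-.085,.173)]
print(proj(c,X).round().tolist())
plan(.5513,.1904,.10,92)"
```

```text
[[212.0, 134.0], [317.0, 174.0], [209.0, 180.0], [183.0, 107.0], [201.0, 85.0], [227.0, 77.0], [255.0, 84.0], [329.0, 56.0], [329.0, 268.0], [159.0, 59.0], [183.0, 269.0]]
dpos [-0.0018, 0.0006, 0.176] drot [-0.09, -0.34, 0.0] | t 2.5 pos [0.5509 0.1912 0.2761] yaw 92.0 F [ 1.6  3.2 -2.7] w 0.0003 q6 5.9
```

View pics/w1.png

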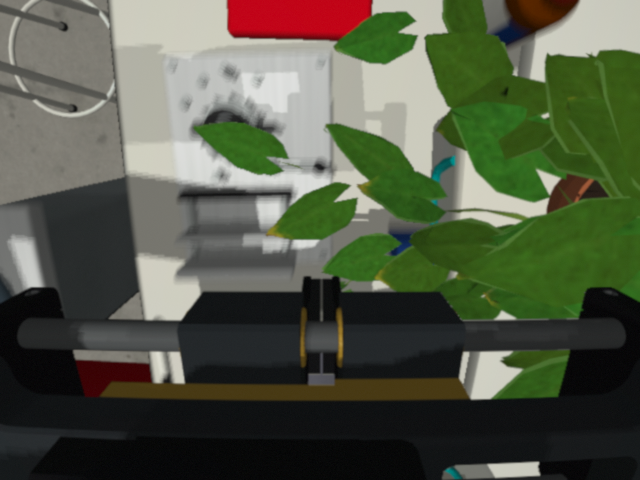

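The wrist view has the plate corners at about (165,55) and (330,50), the post top at (320,167), and the tall-looking pin near (230,72). That agrees with the fitted base pose. Descending beside the lever post.

Request:
{"method": "arm_command", "body": {
  "delta_rot": [
    [0, 0, 0],
    [0, 0, 0],
    [0, 0, 0],
    [0, 0, 0],
    [0, 0, 0],
    [0, 0, 0],
    [0, 0, 0],
    [0, 0, 0]
  ],
  "delta_pos": [
    [0, 0, 0.03],
    [0, 0, 0.06],
    [0, 0, 0.09],
    [0, 0, 0.12],
    [0, 0, 0.15],
    [0, 0, 0.18],
    [0, 0, 0.2],
    [0, 0, 0.2]
  ],
  "gripper": [1, 1, 1, 1, 1, 1, 1, 1]
}}

```text
time: 3.17
position: [0.5467, 0.1821, 0.076]
tool_rot: [0.696, 0.718, -0.004, -0.003]
ft_force: [-0.9, 0.8, -0.6]
grip_width: 0.0003
grip_force: 0.0
```

```bash
python3 -c "
from h import *
plan(.5513,.1895,.036,92)"
```

```text
dpos [0.0073, 0.0052, 0.04] drot [-0.52, 0.06, -0.23] | t 3.17 pos [0.5467 0.1821 0.076 ] yaw 91.8 F [-0.9  0.8 -0.6] w 0.0003 q6 5.6
```

Request:
{"method": "arm_command", "body": {
  "delta_rot": [
    [0, 0, 0],
    [0, 0, 0],
    [0, 0, 0],
    [0, 0, 0]
  ],
  "delta_pos": [
    [0, 0, 0.02],
    [0, 0, 0.04],
    [0, 0, 0.04],
    [0, 0, 0.04]
  ],
  "gripper": [1, 1, 1, 1]
}}

```text
time: 3.5
position: [0.55, 0.1828, 0.0407]
tool_rot: [0.696, 0.718, -0.0, -0.0]
ft_force: [1.0, 0.2, 0.1]
grip_width: 0.0003
grip_force: 0.0
```

```bash
python3 -c "
from h import *
plan(.5501,.2269,.036,92)"
```

```text
dpos [0.0441, 0.0015, 0.0047] drot [-0.03, 0.0, -0.21] | t 3.5 pos [0.55   0.1828 0.0407] yaw 91.8 F [1.  0.2 0.1] w 0.0003 q6 5.6
```

Request:
{"method": "arm_command", "body": {
  "delta_rot": [
    [0, 0, 0],
    [0, 0, 0],
    [0, 0, 0],
    [0, 0, 0],
    [0, 0, 0],
    [0, 0, 0],
    [0, 0, 0],
    [0, 0, 0],
    [0, 0, 0],
    [0, 0, 0],
    [0, 0, 0],
    [0, 0, 0]
  ],
  "delta_pos": [
    [0.01, 0, 0.005],
    [0.018, 0, 0.005],
    [0.022, 0, 0.005],
    [0.026, 0, 0.005],
    [0.03, 0, 0.005],
    [0.034, 0, 0.005],
    [0.038, 0, 0.005],
    [0.041, 0, 0.005],
    [0.044, 0, 0.005],
    [0.044, 0, 0.005],
    [0.044, 0, 0.005],
    [0.044, 0, 0.005]
  ],
  "gripper": [1, 1, 1, 1, 1, 1, 1, 1, 1, 1, 1, 1]
}}

```text
time: 4.5
position: [0.5481, 0.2266, 0.035]
tool_rot: [0.696, 0.718, -0.001, -0.0]
ft_force: [-1.3, -3.6, 2.1]
grip_width: 0.0006
grip_force: 1.8
```

```bash
python3 -c "
from h import *
plan(.5501,.2269,.036,92)
s=cam('side');cv2.imwrite('pics/s2.png',cv2.resize(s['pixels'][120:300,220:460],None,fx=3.3,fy=3.3))"
```

```text
dpos [0.0002, 0.002, -0.001] drot [-0.07, 0.02, -0.21] | t 4.5 pos [0.5481 0.2266 0.035 ] yaw 91.8 F [-1.3 -3.6  2.1] w 0.0006 q6 9.9
```

View pics/s2.png

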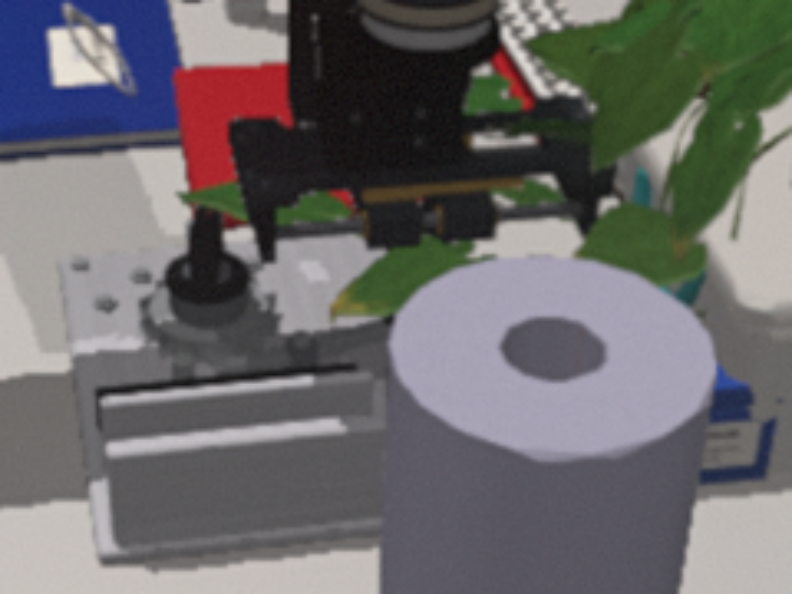

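The knob at about (205,260) is now seen end-on, so the wheel is running back. The post force is about 4 N. Holding.

Request:
{"method": "arm_command", "body": {
  "delta_rot": [
    [0, 0, 0],
    [0, 0, 0],
    [0, 0, 0],
    [0, 0, 0],
    [0, 0, 0],
    [0, 0, 0],
    [0, 0, 0],
    [0, 0, 0],
    [0, 0, 0],
    [0, 0, 0],
    [0, 0, 0],
    [0, 0, 0]
  ],
  "delta_pos": [
    [0, 0, 0],
    [0, 0, 0],
    [0, 0, 0],
    [0, 0, 0],
    [0, 0, 0],
    [0, 0, 0],
    [0, 0, 0],
    [0, 0, 0],
    [0, 0, 0],
    [0, 0, 0],
    [0, 0, 0],
    [0, 0, 0]
  ],
  "gripper": [1, 1, 1, 1, 1, 1, 1, 1, 1, 1, 1, 1]
}}

```text
time: 5.55
position: [0.5482, 0.2268, 0.035]
tool_rot: [0.696, 0.718, -0.0, -0.0]
ft_force: [-3.6, -4.2, 1.5]
grip_width: 0.0004
grip_force: 2.0
```

Request:
{"method": "arm_command", "body": {
  "delta_rot": [
    [0, 0, 0],
    [0, 0, 0],
    [0, 0, 0],
    [0, 0, 0],
    [0, 0, 0],
    [0, 0, 0],
    [0, 0, 0],
    [0, 0, 0],
    [0, 0, 0],
    [0, 0, 0],
    [0, 0, 0],
    [0, 0, 0]
  ],
  "delta_pos": [
    [0, 0, 0],
    [0, 0, 0],
    [0, 0, 0],
    [0, 0, 0],
    [0, 0, 0],
    [0, 0, 0],
    [0, 0, 0],
    [0, 0, 0],
    [0, 0, 0],
    [0, 0, 0],
    [0, 0, 0],
    [0, 0, 0]
  ],
  "gripper": [1, 1, 1, 1, 1, 1, 1, 1, 1, 1, 1, 1]
}}

```text
time: 6.55
position: [0.5482, 0.2268, 0.0349]
tool_rot: [0.696, 0.718, -0.0, -0.0]
ft_force: [-2.5, -4.2, 1.6]
grip_width: 0.001
grip_force: 2.0
```

Request:
{"method": "arm_command", "body": {
  "delta_rot": [
    [0, 0, 0],
    [0, 0, 0],
    [0, 0, 0],
    [0, 0, 0],
    [0, 0, 0],
    [0, 0, 0],
    [0, 0, 0],
    [0, 0, 0],
    [0, 0, 0],
    [0, 0, 0],
    [0, 0, 0],
    [0, 0, 0]
  ],
  "delta_pos": [
    [0, 0, 0],
    [0, 0, 0],
    [0, 0, 0],
    [0, 0, 0],
    [0, 0, 0],
    [0, 0, 0],
    [0, 0, 0],
    [0, 0, 0],
    [0, 0, 0],
    [0, 0, 0],
    [0, 0, 0],
    [0, 0, 0]
  ],
  "gripper": [1, 1, 1, 1, 1, 1, 1, 1, 1, 1, 1, 1]
}}

```text
time: 7.55
position: [0.5482, 0.2268, 0.035]
tool_rot: [0.696, 0.718, -0.0, -0.0]
ft_force: [-2.2, -4.5, 1.2]
grip_width: 0.0007
grip_force: 2.0
```

```bash
python3 -c "
from h import *
plan(.5501,.1828,.036,92)
s=cam('side');t=cam('top')
a=cv2.resize(s['pixels'][160:250,235:345],(396,324));b=cv2.resize(t['pixels'][230:330,190:300],(396,360))
b=b[:324];cv2.imwrite('pics/s3.png',np.hstack([a,b]))
B=(.4407,.2646,3.1763)
k=[b2w(B,.056*np.cos(np.radians(x)),.056*np.sin(np.radians(x)),.031) for x in(60,30,0)]
print(((proj(s,k)-[235,160])*3.6).round(),((proj(t,k)-[190,230])*3.6+[396,0]).round())"
```

```text
dpos [-0.044, 0.0005, -0.001] drot [-0.05, 0.01, -0.21] | t 7.55 pos [0.5482 0.2268 0.035 ] yaw 91.8 F [-2.2 -4.5  1.2] w 0.0007 q6 9.9
[[125. 243.]
 [ 79. 222.]
 [ 60. 190.]] [[703. 222.]
 [661. 269.]
 [601. 288.]]
```

View pics/s3.png

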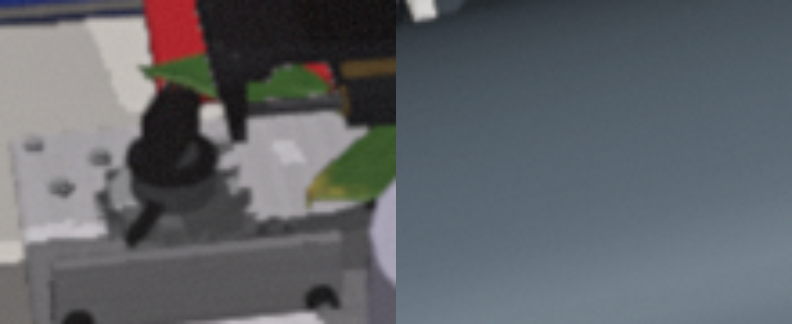

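The pointer tip is at left-crop (130,245) against (125,243) predicted for the stop, so the wheel is fully back. Releasing the lever and rising.

Request:
{"method": "arm_command", "body": {
  "delta_rot": [
    [0, 0, 0],
    [0, 0, 0],
    [0, 0, 0],
    [0, 0, 0],
    [0, 0, 0],
    [0, 0, 0],
    [0, 0, 0],
    [0, 0, 0],
    [0, 0, 0],
    [0, 0, 0],
    [0, 0, 0],
    [0, 0, 0]
  ],
  "delta_pos": [
    [-0.005, 0, 0],
    [-0.011, 0, 0],
    [-0.017, 0, 0],
    [-0.023, 0, 0],
    [-0.03, 0, 0],
    [-0.038, 0, 0],
    [-0.04, 0, 0],
    [-0.04, 0, -0.03],
    [-0.04, 0, -0.06],
    [-0.04, 0, -0.09],
    [-0.04, 0, -0.12],
    [-0.04, 0, -0.12]
  ],
  "gripper": [1, 1, 1, 1, 1, 1, 1, 1, 1, 1, 0.0, -0.15]
}}

```text
time: 8.65
position: [0.5543, 0.1876, 0.1613]
tool_rot: [0.696, 0.718, 0.005, 0.004]
ft_force: [0.4, -0.2, 0.2]
grip_width: 0.0076
grip_force: 0.0
```

```bash
python3 -c "
from h import *
plan(.4407,.2646,.15,170);plan(.4407,.2646,.15,242)"
```

```text
dpos [0.0805, -0.1113, 0.01] drot [0.7, 0.42, -78.23] | t 8.65 pos [0.5543 0.1876 0.1613] yaw 91.8 F [ 0.4 -0.2  0.2] w 0.0076 q6 6.0
dpos [0.0805, -0.1113, 0.01] drot [0.4, 0.94, -150.22] | t 8.65 pos [0.5543 0.1876 0.1613] yaw 91.8 F [ 0.4 -0.2  0.2] w 0.0076 q6 6.0
```

Request:
{"method": "arm_command", "body": {
  "delta_rot": [
    [0, 0, -7],
    [0, 0, -14],
    [0, 0, -21],
    [0, 0, -28],
    [0, 0, -35],
    [0, 0, -42],
    [0, 0, -49],
    [0, 0, -56],
    [0, 0, -63],
    [0, 0, -70],
    [0, 0, -77],
    [0, 0, -84]
  ],
  "delta_pos": [
    [0.008, -0.01, 0],
    [0.016, -0.021, 0],
    [0.024, -0.032, 0],
    [0.032, -0.043, 0],
    [0.04, -0.054, 0],
    [0.048, -0.065, 0],
    [0.056, -0.076, 0],
    [0.063, -0.087, 0],
    [0.07, -0.098, 0],
    [0.078, -0.109, 0],
    [0.078, -0.109, 0],
    [0.078, -0.109, 0]
  ],
  "gripper": [-0.15, -0.15, -0.15, -0.15, -0.15, -0.15, -0.15, -0.15, -0.15, -0.15, -0.15, -0.15]
}}

```text
time: 9.65
position: [0.4375, 0.2619, 0.1548]
tool_rot: [0.033, 0.999, 0.0, -0.0]
ft_force: [0.4, 0.3, -0.5]
grip_width: 0.05
grip_force: 0.0
```

```bash
python3 -c "
from h import *
plan(.4407,.2646,.15,242)"
```

```text
dpos [-0.003, 0.003, 0.0048] drot [0.03, -0.02, -65.81] | t 9.65 pos [0.4375 0.2619 0.1548] yaw 176.2 F [ 0.4  0.3 -0.5] w 0.05 q6 -67.9
```

Request:
{"method": "arm_command", "body": {
  "delta_rot": [
    [0, 0, -7],
    [0, 0, -14],
    [0, 0, -21],
    [0, 0, -28],
    [0, 0, -35],
    [0, 0, -42],
    [0, 0, -49],
    [0, 0, -56],
    [0, 0, -62],
    [0, 0, -66],
    [0, 0, -66],
    [0, 0, -66]
  ],
  "delta_pos": [
    [-0.003, 0.003, 0],
    [-0.003, 0.003, 0],
    [-0.003, 0.003, 0],
    [-0.003, 0.003, 0],
    [-0.003, 0.003, 0],
    [-0.003, 0.003, 0],
    [-0.003, 0.003, 0],
    [-0.003, 0.003, 0],
    [-0.003, 0.003, 0],
    [-0.003, 0.003, 0],
    [-0.003, 0.003, 0],
    [-0.003, 0.003, 0]
  ],
  "gripper": [-0.15, -0.15, -0.15, -0.15, -0.15, -0.15, -0.15, -0.15, -0.15, -0.15, -0.15, -0.15]
}}

```text
time: 10.65
position: [0.4416, 0.2642, 0.1549]
tool_rot: [-0.513, 0.859, 0.0, -0.0]
ft_force: [1.2, -0.1, 0.2]
grip_width: 0.0499
grip_force: 0.0
```

```bash
python3 -c "
from h import *
plan(.4407,.2646,.052,242)
c=cam('wrist');cv2.imwrite('pics/w2.png',c['pixels'])
B=(.4407,.2646,3.1763)
rad=np.radians
print(proj(c,[b2w(B,0,0,.086),b2w(B,.056*np.cos(rad(60)),.056*np.sin(rad(60)),.031)]+[b2w(B,.064*np.cos(rad(a)),.064*np.sin(rad(a)),z) for a in (-30,-60,-90,-120) for z in (.015,.04)]).round().tolist())"
```

```text
dpos [0.0001, 0.001, 0.1029] drot [0.01, 0.01, -0.34] | t 10.65 pos [0.4416 0.2642 0.1549] yaw -118.3 F [ 1.2 -0.1  0.2] w 0.0499 q6 -133.3
[[322.0, 251.0], [321.0, 164.0], [393.0, 226.0], [399.0, 233.0], [382.0, 259.0], [387.0, 269.0], [356.0, 283.0], [359.0, 294.0], [322.0, 291.0], [322.0, 303.0]]
```

View pics/w2.png

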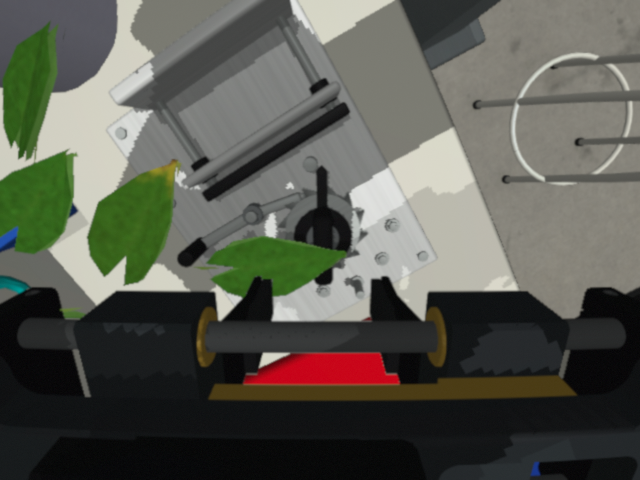

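The wrist view shows the pointer tip at about (321,170) and the knob centred at x≈322, as predicted. The plugs at (392,225), (382,258) and (323,292) are low, and the tall pin is at (355,287), five clicks on. Descending and gripping.

Request:
{"method": "arm_command", "body": {
  "delta_rot": [
    [0, 0, 0],
    [0, 0, 0],
    [0, 0, 0],
    [0, 0, 0],
    [0, 0, 0],
    [0, 0, 0],
    [0, 0, 0]
  ],
  "delta_pos": [
    [0, 0.001, 0.025],
    [0, 0.001, 0.05],
    [0, 0.001, 0.075],
    [0, 0.001, 0.095],
    [0, 0.001, 0.102],
    [0, 0.001, 0.102],
    [0, 0.001, 0.102]
  ],
  "gripper": [-0.15, -0.15, -0.15, -0.15, -0.15, -0.15, -0.15]
}}

```text
time: 11.28
position: [0.441, 0.2648, 0.0533]
tool_rot: [-0.513, 0.858, 0.0, -0.0]
ft_force: [0.1, -0.3, 1.2]
grip_width: 0.0501
grip_force: 0.0
```

Request:
{"method": "arm_command", "body": {
  "delta_rot": [
    [0, 0, 0],
    [0, 0, 0],
    [0, 0, 0],
    [0, 0, 0],
    [0, 0, 0],
    [0, 0, 0]
  ],
  "delta_pos": [
    [0, 0, 0],
    [0, 0, 0],
    [0, 0, 0],
    [0, 0, 0],
    [0, 0, 0],
    [0, 0, 0]
  ],
  "gripper": [0.9, 0.9, 0.9, 0.9, 0.9, 0.9],
  "grip_force": 20
}}

```text
time: 11.78
position: [0.441, 0.2648, 0.0535]
tool_rot: [-0.513, 0.858, -0.0, 0.0]
ft_force: [0.0, -0.4, 0.0]
grip_width: 0.0178
grip_force: 0.0
```

```bash
python3 -c "
from h import *
plan(.4407,.2646,.052,242);print(status.get_obs()['moment'])"
```

```text
dpos [0.0003, 0.0002, 0.0015] drot [-0.03, 0.03, -0.21] | t 11.78 pos [0.441  0.2648 0.0535] yaw -118.2 F [ 0.  -0.4  0. ] w 0.0178 q6 -133.3
[ 0.16035752 -0.06497322 -0.02146058]
```

Request:
{"method": "arm_command", "body": {
  "delta_rot": [
    [0, 0, 0],
    [0, 0, 0],
    [0, 0, 0],
    [0, 0, 0]
  ],
  "delta_pos": [
    [0, 0, 0],
    [0, 0, 0],
    [0, 0, 0],
    [0, 0, 0]
  ],
  "gripper": [1, 1, 1, 1]
}}

```text
time: 12.12
position: [0.4408, 0.2648, 0.0534]
tool_rot: [-0.513, 0.858, 0.0, 0.0]
ft_force: [-1.2, 0.7, 4.0]
grip_width: 0.0138
grip_force: 19.9
```

Request:
{"method": "arm_command", "body": {
  "delta_rot": [
    [0, 0, 4],
    [0, 0, 8],
    [0, 0, 12],
    [0, 0, 16],
    [0, 0, 20],
    [0, 0, 24],
    [0, 0, 28],
    [0, 0, 32],
    [0, 0, 36],
    [0, 0, 36]
  ],
  "delta_pos": [
    [0, 0, 0],
    [0, 0, 0],
    [0, 0, 0],
    [0, 0, 0],
    [0, 0, 0],
    [0, 0, 0],
    [0, 0, 0],
    [0, 0, 0],
    [0, 0, 0],
    [0, 0, 0]
  ],
  "gripper": [1, 1, 1, 1, 1, 1, 1, 1, 1, 1]
}}

```text
time: 12.95
position: [0.4407, 0.2648, 0.0534]
tool_rot: [-0.223, 0.975, 0.0, 0.0]
ft_force: [-1.3, 1.5, 5.2]
grip_width: 0.014
grip_force: 19.9
```

```bash
python3 -c "
from h import *
plan(.4407,.2646,.052,206);print(status.get_obs()['moment'])"
```

```text
dpos [0.0001, -0.0002, 0.0014] drot [0.01, 0.01, -0.27] | t 12.95 pos [0.4407 0.2648 0.0534] yaw -154.3 F [-1.3  1.5  5.2] w 0.014 q6 -97.2
[0.29777368 0.10879867 0.07711345]
```

Request:
{"method": "arm_command", "body": {
  "delta_rot": [
    [0, 0, 5],
    [0, 0, 10],
    [0, 0, 15],
    [0, 0, 20],
    [0, 0, 25],
    [0, 0, 30],
    [0, 0, 35],
    [0, 0, 40],
    [0, 0, 45],
    [0, 0, 50],
    [0, 0, 55],
    [0, 0, 60]
  ],
  "delta_pos": [
    [0, 0, 0],
    [0, 0, 0],
    [0, 0, 0],
    [0, 0, 0],
    [0, 0, 0],
    [0, 0, 0],
    [0, 0, 0],
    [0, 0, 0],
    [0, 0, 0],
    [0, 0, 0],
    [0, 0, 0],
    [0, 0, 0]
  ],
  "gripper": [1, 1, 1, 1, 1, 1, 1, 1, 1, 1, 1, 1]
}}

```text
time: 13.95
position: [0.4408, 0.2649, 0.0534]
tool_rot: [0.295, 0.956, 0.0, 0.0]
ft_force: [-1.2, 1.9, 4.9]
grip_width: 0.0139
grip_force: 20.0
```

```bash
python3 -c "
from h import *
plan(.4407,.2646,.052,86)"
```

```text
dpos [-0.0001, -0.0003, 0.0014] drot [0.02, -0.0, 59.7] | t 13.95 pos [0.4408 0.2649 0.0534] yaw 145.7 F [-1.2  1.9  4.9] w 0.0139 q6 -37.2
```

Request:
{"method": "arm_command", "body": {
  "delta_rot": [
    [0, 0, 5],
    [0, 0, 10],
    [0, 0, 15],
    [0, 0, 20],
    [0, 0, 25],
    [0, 0, 30],
    [0, 0, 35],
    [0, 0, 40],
    [0, 0, 45],
    [0, 0, 50],
    [0, 0, 55],
    [0, 0, 61]
  ],
  "delta_pos": [
    [0, 0, 0],
    [0, 0, 0],
    [0, 0, 0],
    [0, 0, 0],
    [0, 0, 0],
    [0, 0, 0],
    [0, 0, 0],
    [0, 0, 0],
    [0, 0, 0],
    [0, 0, 0],
    [0, 0, 0],
    [0, 0, 0]
  ],
  "gripper": [1, 1, 1, 1, 1, 1, 1, 1, 1, 1, 1, 1]
}}

```text
time: 14.95
position: [0.4409, 0.2649, 0.0534]
tool_rot: [0.739, 0.674, 0.0, 0.0]
ft_force: [-1.3, 1.8, 4.8]
grip_width: 0.0138
grip_force: 20.0
```

Request:
{"method": "arm_command", "body": {
  "delta_rot": [
    [0, 0, 0],
    [0, 0, 0],
    [0, 0, -2],
    [0, 0, -4],
    [0, 0, -6],
    [0, 0, -6]
  ],
  "delta_pos": [
    [0, 0, 0],
    [0, 0, 0],
    [0, 0, 0],
    [0, 0, 0],
    [0, 0, 0],
    [0, 0, 0]
  ],
  "gripper": [1, 1, 1, 1, 1, 1]
}}

```text
time: 15.45
position: [0.4408, 0.2649, 0.0534]
tool_rot: [0.7, 0.714, 0.0, -0.0]
ft_force: [-0.3, 1.8, 5.4]
grip_width: 0.0136
grip_force: 19.9
```

```bash
python3 -c "
from h import *
plan(.4407,.2646,.052,92);print(status.get_obs()['moment'])"
```

```text
dpos [-0.0003, -0.0001, 0.0014] drot [0.01, -0.02, -0.9] | t 15.45 pos [0.4408 0.2649 0.0534] yaw 91.1 F [-0.3  1.8  5.4] w 0.0136 q6 17.4
[0.25428752 0.18016361 0.21716316]
```

Request:
{"method": "arm_command", "body": {
  "delta_rot": [
    [0, 0, 0],
    [0, 0, 0],
    [0, 0, 0],
    [0, 0, 0],
    [0, 0, 0],
    [0, 0, 0],
    [0, 0, 0],
    [0, 0, 0],
    [0, 0, 0],
    [0, 0, 0],
    [0, 0, 0],
    [0, 0, 0]
  ],
  "delta_pos": [
    [0, 0, 0],
    [0, 0, 0],
    [0, 0, 0],
    [0, 0, 0],
    [0, 0, 0],
    [0, 0, 0],
    [0, 0, -0.02],
    [0, 0, -0.05],
    [0, 0, -0.08],
    [0, 0, -0.11],
    [0, 0, -0.13],
    [0, 0, -0.13]
  ],
  "gripper": [-0.15, -0.15, -0.15, -0.15, -0.15, -0.15, -0.15, -0.15, -0.15, -0.15, -0.15, -0.15]
}}

```text
time: 16.45
position: [0.4436, 0.2657, 0.1874]
tool_rot: [0.702, 0.712, 0.004, 0.002]
ft_force: [1.3, -0.8, 0.5]
grip_width: 0.0501
grip_force: 0.0
```

Request:
{"method": "arm_command", "body": {
  "delta_rot": [
    [0, 0, 0],
    [0, 0, 0],
    [0, 0, 0],
    [0, 0, 0],
    [0, 0, 0],
    [0, 0, 0],
    [0, 0, 0],
    [0, 0, 0]
  ],
  "delta_pos": [
    [-0.03, 0, -0.02],
    [-0.06, 0, -0.04],
    [-0.09, 0, -0.06],
    [-0.12, 0, -0.06],
    [-0.12, 0, -0.06],
    [-0.12, 0, -0.06],
    [-0.12, 0, -0.06],
    [-0.12, 0, -0.06]
  ],
  "gripper": [-0.15, -0.15, -0.15, -0.15, -0.15, -0.15, -0.15, -0.15]
}}

```text
time: 17.12
position: [0.4419, 0.1455, 0.2422]
tool_rot: [0.702, 0.712, -0.001, -0.001]
ft_force: [-0.4, -0.5, -0.2]
grip_width: 0.0499
grip_force: 0.0
```

```bash
python3 -c "
from h import *
plan(.4407,.2646,.052,92)
c=cam('wrist');B=(.4407,.2646,3.1763);rad=np.radians
k=lambda a,r,z:b2w(B,r*np.cos(rad(a)),r*np.sin(rad(a)),z)
P=proj(c,[k(0,0,.086),k(-90,.056,.031),k(-90,.064,.04),k(-60,.064,.015),k(-120,.064,.015),b2w(B,-.103,.043,.058)])
o=np.clip(P[0]-[100,75],0,[440,330]).astype(int);print(((P-o)*4).round().tolist())
cv2.imwrite('pics/w3.png',cv2.resize(c['pixels'][o[1]:o[1]+150,o[0]:o[0]+200],None,fx=4,fy=4,interpolation=cv2.INTER_CUBIC))"
```

```text
dpos [0.1191, 0.0009, 0.1903] drot [-0.11, -0.02, -1.16] | t 17.12 pos [0.4419 0.1455 0.2422] yaw 90.8 F [-0.4 -0.5 -0.2] w 0.0499 q6 3.5
[[403.0, 300.0], [398.0, 86.0], [397.0, 39.0], [273.0, 109.0], [524.0, 103.0], [832.0, 498.0]]
```

View pics/w3.png

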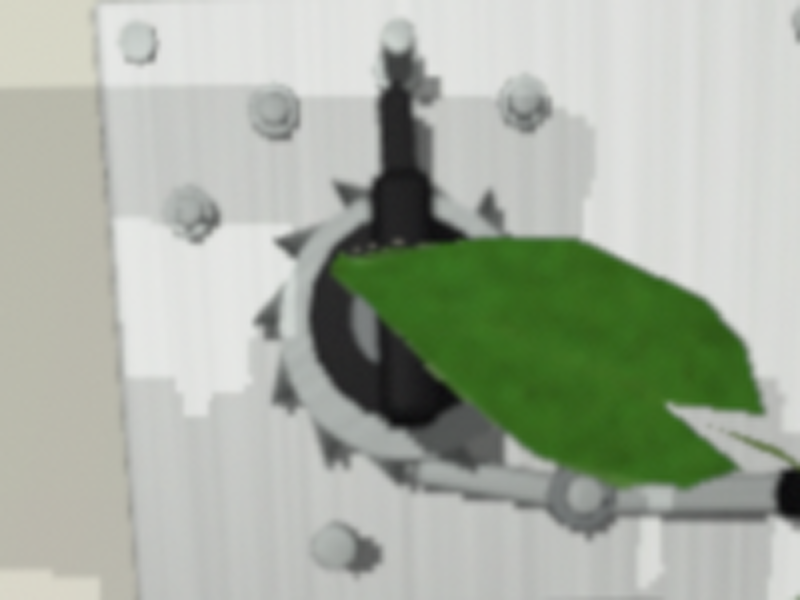

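The pointer tip at (397,90) aims straight at the tall pin (top at (397,37)). The pawl is seated and the lever is back at rest, so I'm handing in.

```bash
python3 -c "
from rig import robot
print(robot.hand_in())"
```

```text
the job is handed in; nothing more can be done
None
```

The job is handed in: the wheel ran fully back to its stop, the lever was let go, and the knob was wound five clicks clockwise so the pointer stands at the tall pin with the pawl caught; I never went near the dish, and it took about 17 of the 72 s.

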